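# Lay a parcel flat on the taping turntable and index it a quarter turn

### The job

The parcel standing on end on the taping turntable must lie broadside to you for its next tape band. While the table is still locked, push the parcel over at its top so that it tips against the first rib, away from you, and lies flat on its back, lengthwise and squarely on the black ribs; then lift the red spring plunger, turn the table a quarter turn anticlockwise (seen from above) to the notch with the yellow mark, and let the plunger drop fully home there. Do not turn it clockwise, and leave the other things on the worktop where they are.

Things in the scene. Friction and masses are not known exactly. Their poses are not given: they have to be found in the camera images.
- turntable: Fixed foot: a grey disc 292 mm across, 12 mm high, carrying a steel index plate 252 mm across (top at 22 mm) with four open notches in its rim, 90 degrees apart. Origin on the turning axis at worktop level; z up. With the joint table at 0 the table's long sides run along this frame's x, and the parcel has to fall towards +x (away from the robot).
- table (a joint): Angle of the table on the foot (rad): 0 at the start, grows anticlockwise seen from above, pi/2 with the plunger over the yellow-marked notch. It turns freely both ways (drag about 0.12 N m) once the plunger is lifted by 9 mm or more; locked, it has about 1 mm of play at the plunger. The plywood table is 300 mm long (x) and 130 mm wide, its top 44 mm above the worktop.
- plunger (a joint): Lift of the spring plunger (m): 0 with its pin fully home in a notch, about 0.009 with the pin riding on the plate between notches, 0.016 at its upper stop. Spring and weight push it down with about 5.5 N at 0 and 8 N at the upper stop. Let go within about 2 mm of a notch, it drops in by itself; otherwise it rides on the plate until the table is turned over a notch.
- knob (a point): Middle of the plunger's round red knob, 33 mm across, 34 mm high, axis upright. It stands on an ear beside the table, 110 mm from the turning axis, and goes round with it; at angle 0 it is at x = -55, y = +95 mm in the turntable's frame. Plunger home: this point is 101 mm above the worktop; it rises with the plunger. Below is a barrel 25 mm across, top at 74 mm.
- marked_notch (a point): The notch to go to, marked by a yellow tab on the foot outside it: where the plunger's pin meets the plate top (22 mm above the worktop), 110 mm from the turning axis, fixed to the foot.
- bed (a point): Point at the height of the rib tops, on the table's centre line, 14 mm from the axis along the table's x; it and its axes turn with the table. The middle of the laid parcel belongs over it, within 30 mm. Three black rubber ribs lie across the table (along y), 10 mm high (tops 54 mm above the worktop), 14 mm wide, 112 mm long, their middles at x = -75, +18 and +112 mm from the axis.
- parcel_center (a point): Centre of the parcel: a firm block in green film with black tape bands, 96 mm (own x) by 232 mm (own y) by 49 mm (own z), about 0.8 kg. At the start it stands on end: own y up, own z towards -x of the turntable (the robot's side), a few mm short of the first rib, its top 275 mm above the worktop. On its back: own y along the table's x, own z up.
- tape_center (a point): Tape dispenser, grey, 60 x 170 x 87 mm, standing on the worktop; the point is half-way up. A bystander.
- film_center (a point): Crumpled ball of green film, about 120 mm; the point is half-way up. A bystander.
- mug_center (a point): White dotted mug, 82 mm across and 91 mm high; the point is half-way up. A bystander.
Mind the look-alikes: they are no part of the job. Leave any blue look-alike of the part that bears parcel_center alone.

How it is judged:
On the way, in this order (a step that is already met when the one before it is completed fails the run):
1. with the table still locked at its first notch, the parcel lies flat on its back on the ribs (angle between parcel_center's own z axis and vertical below 0.08 rad and value of joint table between -0.06 and 0.06 rad and value of joint plunger below 0.003 m and z of parcel_center in the frame of bed between 0.018 and 0.032 m), for 0.2 s.
2. the plunger is lifted clear of the plate and the table is on its way round (value of joint plunger above 0.0065 m and value of joint table between 0.3 and 1.35 rad), for 0.1 s.
At the end, for the whole second after the job is handed in: Table 90 deg (within 1.7) anticlockwise from its start, at rest; plunger home in the yellow-marked notch (lifted under 2 mm); parcel flat on its back on the ribs (within 4.5 deg), lengthwise along the table within 10 deg, its middle within 30 mm of the bed point along and across (value of joint table between 1.541 and 1.601 rad and value of joint plunger below 0.002 m and velocity of joint table between -0.02 and 0.02 rad/s and angle between parcel_center's own z axis and vertical below 0.08 rad and angle between the y axis of parcel_center and the x axis of bed, either way round below 0.17 rad and x of parcel_center in the frame of bed between -0.03 and 0.03 m and y of parcel_center in the frame of bed between -0.03 and 0.03 m and z of parcel_center in the frame of bed between 0.018 and 0.032 m); the robot touches nothing.
It fails at once if a bystander (tape dispenser, film ball or mug) is moved by more than 30 mm (distance of any of tape_center, film_center, mug_center from where it was at the start of the episode above 0.03 m).
It fails at once if the table is turned by more than 0.15 rad clockwise from its start (value of joint table below -0.15 rad).
It also fails if it takes over 43 s, if anything falls off the work surface, if the arm or the gripper's body presses on something with over 40 N, if the wrist force passes 120 N, or if a joint passes its speed limit or range.

### The arm

A 7-joint arm with a two-finger parallel gripper is mounted at the origin on a cart in front of the work surface, level with it; the furniture and walls round the work are solid. World frame = base frame: x ahead of the robot, y to its left, z up, the work surface at z = 0. Lengths are in m, angles in rad, forces in N, time in s.
With the tool pointing down it reaches from about 0.425 to 0.975 m from the base axis. Payload 16.7 kg.
Tool frame: the origin (TCP) lies on the centre line of the jaws, within the pads' length; the fingertips stand 19 mm ahead of it and the grasp point (between the pads) is the TCP (ctrl.tcp_to_tips is the distance from the TCP to the fingertips, in m); z points along the fingers, y is the direction in which the jaws open and shut (so a half turn about z gives the same grasp; the last joint's range is limited). The gripper opens to 85 mm and grips with 20 to 120 N. Pads are 22 mm wide; open, the fingers measure 114 mm over their backs; the gripper's body (76 mm by 85 mm) begins 54 mm behind the grasp point. The pads swing forward as they close: fully open they stand 13 mm farther back than shut.
Start: joints at [-1.258, 0.426, 0.074, 1.606, -0.034, 1.111, -0.067], TCP at [0.301, 0.604, 0.25] pointing down, gripper open.
Joint ranges: [-2.85, 2.85], [-0.5, 2.14], [-1.23, 1.37], [0.21, 2.46], [-1.02, 4.16], [0.16, 2.05], [-2.73, 2.73]. Speed limits (rad/s): [1.89, 1.89, 2.39, 2.39, 3.01, 3.01, 3.01].

### API

Orientations are given as [roll, pitch, yaw] about the fixed x, y, z axes, in that order (R = Rz(yaw) Ry(pitch) Rx(roll)).
In Python, from cell import telemetry, optics, job, models, ctrl gives the robot as it stands. The module is installed in compiled form; this text tells all that it offers.
- The arm moves only by the tool move_arm, never from a script. Its argument "series" is a list that holds one entry, the list of rows, each a list of 4 numbers: the shift along the tool's x, y, z in m, then the turn about the tool's z in rad. A call has 1 to 12 rows; each row shifts and turns the pose as measured when the row begins, along the tool's axes as they then stand; what a row does not reach is not made up. A row lasts 1/8 s, in which the tool goes at most 62.5 mm and 10.7 degrees, less where a joint would pass 70% of its speed; a pose out of reach is approached as far as the arm can. A call with a gripper value outside its range is refused whole. "gripper" is the finger opening in m, from 0 to 0.0854, set as the call begins (left out, the last holds). The fingers move at their own pace and stop on an object; "grip_force" is the grip in N (left out, the last holds). Time passes only in rows, so rows that do not move let the fingers close. It gives the time, the measured TCP pose, the force and the opening at its end, in the units of the state.
- telemetry.get_obs(): the state, without advancing time (a new reading comes with each control period).
- optics.capture(name): name is "scene" or "top"; returns a dict with "pixels" (400x640x3 uint8, red, green, blue), "fx", "fy", "cx", "cy" (pixels), "R" (3x3) and "t" (3): a world point X has camera coordinates R X + t. Camera axes: x right, y down, z forward; pixel columns grow to the right and rows downward; lengths in m; the calibration is good to about 2 mm. A picture is of the moment at which its call begins. There is no depth.
- job.close_job(): hands the job in, once; it reports no verdict.
Trained networks look in a picture, given as the dict that the camera call returned (one of the last four; its "shot" number tells which), for a name from the list of things; names that differ only in an ending like _2 or _b are one class to them, and where a whole thing is asked for, a point or a joint stands for the part that bears it (a point fixed in the world has none). Each returns a list of dicts, best first, with "conf" (0 to 1); they miss things now and then, are a little off and sometimes report something else, mostly with a low value. They report only what shows in the picture. A call takes as long as a camera call. They do not tell look-alikes from the thing itself.
- models.trace(picture, target): "region" (400x640 bool, what is visible of it) and "box" ([left, top, right, bottom] in pixels, round what is visible of it).
The state is a dict: "t": time; "q": joint angles; "dq": joint speeds; "joint_efforts": joint torques, N m; "ee_pos": TCP position; "eef_rot": TCP orientation; "ft_force": force on the tool from outside, world axes, zero at the start; "torque": the same for the moment, N m; "gripper_width": opening from 0.0 (shut) to 1.0 (fully open).
Only numpy, scipy, OpenCV 4.12 (cv2) and the standard library are available. Lean on these libraries where they do the work, as an engineer would, in place of code of your own. Each camera call takes 0.05 s, during which the arm holds its last target. There are 200 camera calls.

## Working session

There is one attempt and no reset: what is moved stays moved. The work goes in short steps, Python scripts to look and compute and a tool call to move; the robot and the scene stay as the last step left them, time stands still between calls to the robot, and variables do not carry over. Pictures are saved under pics/ and viewed, about 8 in all and at most 12, crops included, and the job is handed in when it is done.

Besides the shell and the picture viewer there is one more tool, called after "Request:" in YAML: its name, and indented under it one key for each argument. move_arm: Moves the arm, as the interface text tells. Its arguments: {"type":"object","properties":{"series":{"type":"array"},"gripper":{"type":"number"},"grip_force":{"type":"number"}},"required":["series"]}

```bash
mkdir -p pics; python3 - <<'E'
from cell import telemetry, optics, models
import cv2,numpy as np
print(telemetry.get_obs())
for n in("scene","top"):
    p=optics.capture(n); cv2.imwrite(f"pics/{n}0.png",p["pixels"][...,::-1])
    print(n,p["fx"],p["cx"],p["cy"],np.round(p["R"],4).tolist(),np.round(p["t"],4).tolist())
    for k in["turntable","knob","parcel_center","tape_center","film_center","mug_center"]:
        print(k,[(round(d["conf"],2),[int(x) for x in d["box"]]) for d in models.trace(p,k)])
E
```

```text
{'t': 0.0, 'q': array([-1.25850108,  0.42676711,  0.07382799,  1.6066475 , -0.03412968,
        1.11079287, -0.06710462]), 'dq': array([ 0.00014923,  0.00244149,  0.0015232 , -0.00010468,  0.00035575,
       -0.0014291 , -0.00060217]), 'joint_efforts': array([ 1.62232786e-04, -9.49839163e+01,  3.76081198e+00, -4.63503850e+01,
        1.91878231e-02,  1.02462384e-02,  5.00204840e-05]), 'ee_pos': array([0.30057583, 0.60393053, 0.2495686 ]), 'eef_rot': array([-3.14023810e+00,  6.74055316e-05,  2.67976758e+00]), 'ft_force': array([ 0.91483485, -0.49010311,  0.74032679]), 'torque': array([ 0.0074862 , -0.04890729, -0.00254473]), 'gripper_width': 0.996730252291473}
scene 510.66819083018055 316.8040519009547 206.26444540634384 [[0.6832, -0.7301, 0.0157], [-0.3356, -0.333, -0.8812], [0.6486, 0.5967, -0.4725]] [-0.505, 0.2326, 1.9037]
turntable [(0.74, [341, 217, 342, 223]), (0.73, [318, 216, 400, 278])]
knob [(0.68, [215, 184, 235, 210]), (0.33, [319, 214, 398, 277])]
parcel_center [(0.93, [323, 186, 339, 249])]
tape_center [(0.67, [264, 216, 310, 241])]
film_center [(0.66, [244, 196, 272, 223])]
mug_center [(0.83, [214, 186, 236, 212])]
top 514.7841086738462 320.3309923096536 202.66047941709533 [[0.0532, -0.9986, 0.0072], [-0.8057, -0.0472, -0.5905], [0.5899, 0.0256, -0.807]] [-0.2542, 0.487, 1.8793]
turntable [(0.85, [330, 189, 397, 247]), (0.71, [330, 186, 396, 248])]
knob []
parcel_center [(0.87, [335, 188, 361, 238]), (0.67, [425, 198, 459, 238])]
tape_center [(0.6, [273, 219, 311, 252])]
film_center [(0.76, [231, 214, 260, 241])]
mug_center []
```

```bash
python3 - <<'E'
import cv2,numpy as np
a=cv2.imread("pics/scene0.png");b=cv2.imread("pics/top0.png")
cv2.imwrite("pics/both.png",np.vstack([cv2.resize(a[150:300,190:450],(780,450),interpolation=cv2.INTER_CUBIC)]))
cv2.imwrite("pics/b2.png",cv2.resize(b[160:280,210:470],(780,360),interpolation=cv2.INTER_CUBIC))
cv2.imwrite("pics/full.png",np.hstack([cv2.resize(a,(400,250)),cv2.resize(b,(400,250))]))
E
```

```text
(no output)
```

View pics/both.png

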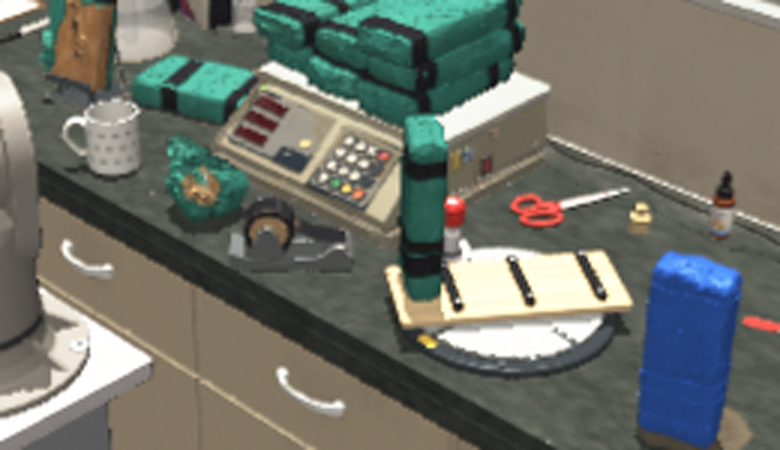

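View pics/b2.png

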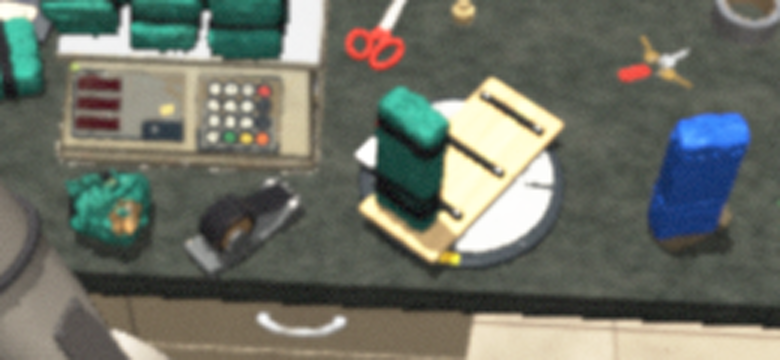

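View pics/full.png

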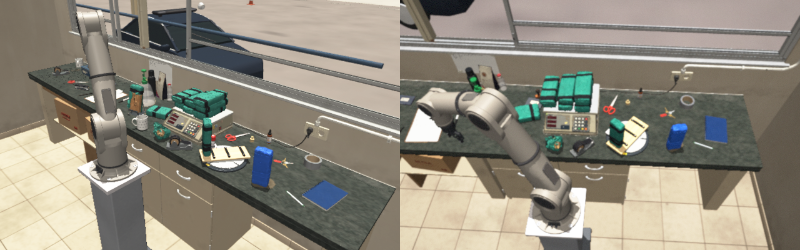

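The target is the green upright parcel on the turntable, at scene (331,217) and top (348,213). Things it could be mistaken for:
- the blue upright block, scene (420,265) and top (443,217)
- the green parcels stacked on the scale, scene (320,165)
- the green parcel lying at scene (255,178)
- the film ball, scene (258,210)

The knob is the red cap at scene (341,219). The table's +x points up and to the right in the top view. Next I fit the turntable pose.

```bash
cat > h.py <<'E'
import numpy as np,cv2
from cell import telemetry,optics,models
from scipy.optimize import least_squares
def proj(p,X):
    c=np.atleast_2d(X)@np.array(p["R"]).T+np.array(p["t"])
    return np.c_[p["fx"]*c[:,0]/c[:,2]+p["cx"],p["fy"]*c[:,1]/c[:,2]+p["cy"]]
def T(q,X):
    c,s=np.cos(q[2]),np.sin(q[2]);X=np.atleast_2d(np.array(X,float))
    return np.c_[q[0]+c*X[:,0]-s*X[:,1],q[1]+s*X[:,0]+c*X[:,1],X[:,2]]
E
python3 - <<'E'
from h import *
S=optics.capture("scene");P=optics.capture("top")
a,b,r=.15,.065,.136
c=[(a,-b,.044),(a,b,.044),(-a,-b,.044),(-a,b,.044)]
tab=[(-.866*r,-.5*r,.012)]
XS=c+[(.112,0,.054),(.018,0,.054)]+tab+[(-.055,.095,.101)]
US=np.array([(632,300),(602,251),(402,324),(386,268),(592,276),(522,280),(428,341),(455,212)])/3+[190,150]
XT=[c[1],c[0],c[2],c[3],(.112,.056,.054),(.112,-.056,.054),(.018,-.056,.054)]+tab
UT=np.array([(491,77),(563,124),(435,262),(361,207),(484,95),(541,130),(501,172),(449,258)])/3+[210,160]
f=lambda q:np.r_[(proj(S,T(q,XS))-US),(proj(P,T(q,XT))-UT)].ravel()
r=least_squares(f,[.7,-.2,-.7],loss="soft_l1");q=r.x
print(q,np.round(f(q).reshape(-1,2),1).tolist())
np.save("q.npy",q)
par=[(x,y,z) for x in(-.083-.049,-.083) for y in(-.048,.048) for z in(.044,.275)]
out=[]
for p,pts,n,o in((S,XS,"s",(305,165)),(P,XT,"t",(320,165))):
    im=cv2.resize(p["pixels"][o[1]:o[1]+120,o[0]:o[0]+100,::-1],None,fx=4,fy=4,interpolation=cv2.INTER_CUBIC)
    for X,col in((T(q,c),(0,0,255)),(T(q,par),(255,0,255)),(T(q,[(-.055,.095,.084),(-.055,.095,.118)]),(255,255,0)),(T(q,[(.146*np.cos(t),.146*np.sin(t),.012) for t in np.linspace(0,6.28,60)]),(0,255,0))):
        for u in proj(p,X): cv2.circle(im,tuple(int(v) for v in ((u-o)*4+2)),2,col,-1)
    out.append(im)
cv2.imwrite("pics/fit.png",np.hstack(out))
# vis extents of traced parcel
for p in(S,P):
    for d in models.trace(p,"parcel_center")[:1]: print(d["box"], proj(p,T(q,par)).min(0),proj(p,T(q,par)).max(0))
for k,n in(("tape_center",.0435),("film_center",.06),("mug_center",.045)):
  for p in(S,P):
    for d in models.trace(p,k)[:1]:
        l,t,rr,bb=d["box"];v=np.array([((l+rr)/2-p["cx"])/p["fx"],((t+bb)/2-p["cy"])/p["fy"],1])
        R=np.array(p["R"]);dr=R.T@v;C=-R.T@p["t"];print(k,np.round(C+dr*(n-C[2])/dr[2],3))
E
```

```text
[ 0.53567955 -0.4123214  -0.65077774] [[0.3, 1.3], [0.3, 0.1], [-0.3, -0.4], [-0.9, 0.0], [-0.6, -1.2], [-0.7, -0.7], [-0.6, 0.8], [-1.4, 0.7], [0.4, -0.7], [0.8, -0.7], [0.1, -0.9], [-0.3, -0.3], [-0.7, -1.8], [1.5, 0.2], [1.6, 0.2], [0.4, -0.2]]
[320.3, 187.7, 338.5, 248.8] [323.05305177 187.67844454] [342.75269724 254.72383635]
[427.1, 196.4, 458.6, 242.0] [336.04458515 186.25799704] [366.46263735 241.17114243]
tape_center [ 0.43  -0.122  0.044]
tape_center [ 0.409 -0.12   0.044]
film_center [0.429 0.053 0.06 ]
film_center [0.434 0.07  0.06 ]
mug_center [0.426 0.283 0.045]
mug_center [ 0.524 -0.402  0.045]
```

View pics/fit.png

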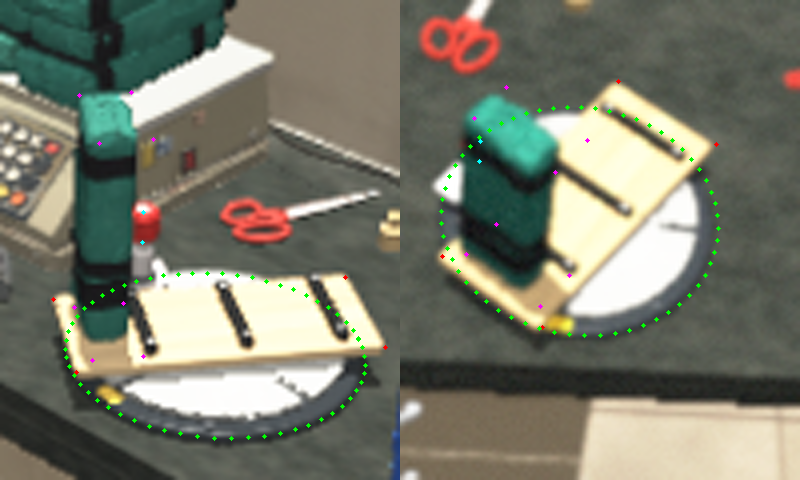

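The turntable fit overlays well: disc, table corners and knob at fit-crop (145,215) all match. The parcel's nominal hull is off by a few pixels, so I fit its position separately.

```bash
python3 - <<'E'
from h import *
from scipy.optimize import minimize
q=np.load("q.npy");S=optics.capture("scene");P=optics.capture("top")
def green(p,box):
    h=cv2.cvtColor(p["pixels"],cv2.COLOR_RGB2HSV)
    l,t,r,b=box; m=np.zeros(h.shape[:2],bool); m[t:b,l:r]=True
    g=(((h[...,0]>70)&(h[...,0]<100)&(h[...,1]>90))|(h[...,2]<60))&m
    g=cv2.morphologyEx(g.astype(np.uint8),cv2.MORPH_OPEN,np.ones((5,5)))
    n,L,st,_=cv2.connectedComponentsWithStats(g);k=1+st[1:,4].argmax();return (L==k)
ms=[]
for p,cx in((S,331),(P,348)):
    c=[d for d in models.trace(p,"parcel_center") if d["box"][0]<cx<d["box"][2]]
    m=c[0]["region"];ms.append(m);ys,xs=np.nonzero(m);print(xs.min(),xs.max(),ys.min(),ys.max(),m.sum())
def hull(p,v,k=8):
    c,s=np.cos(v[2]),np.sin(v[2])
    L=np.array([(x,y,z) for x in(-.0245,.0245) for y in(-.048,.048) for z in(.044,.275)])
    X=T(q,np.c_[v[0]+c*L[:,0]-s*L[:,1],v[1]+s*L[:,0]+c*L[:,1],L[:,2]])
    return proj(p,X)
def cost(v):
    t=0
    for p,m in zip((S,P),ms):
        im=np.zeros((1200,1920),np.uint8)
        h=cv2.convexHull(((hull(p,v)*3+1)*16).astype(np.int32)); cv2.fillConvexPoly(im,h,255,cv2.LINE_AA,4)
        f=cv2.resize(im,(640,400),interpolation=cv2.INTER_AREA)/255.
        t+=np.abs(f-m).sum()
    return t
best=min((minimize(cost,[x,y,0],method="Nelder-Mead",options=dict(initial_simplex=[[x,y,0],[x+.01,y,0],[x,y+.01,0],[x,y,.15]])) for x in(-.12,-.1) for y in(0,.015)),key=lambda r:r.fun)
v=best.x;print(v,best.fun, [cost([v[0],v[1],a]) for a in(-.1,0,.1)])
np.save("v.npy",v)
print("knob",T(q,[(-.055,.095,.101)]),"parcel world",T(q,[(v[0],v[1],.26)]))
out=[]
for p,o in((S,(305,165)),(P,(320,165))):
    im=cv2.resize(p["pixels"][o[1]:o[1]+120,o[0]:o[0]+100,::-1],None,fx=4,fy=4,interpolation=cv2.INTER_CUBIC)
    for u in hull(p,v): cv2.circle(im,tuple(int(a) for a in ((u-o)*4+2)),2,(255,0,255),-1)
    out.append(im)
cv2.imwrite("pics/fit2.png",np.hstack(out))
E
```

```text
322 338 188 249 892
334 359 189 237 976
[-0.11181901  0.0187026  -0.30097328] 330.8509803921569 [np.float64(390.8666666666667), np.float64(506.5607843137255), np.float64(627.878431372549)]
knob [[ 0.54947235 -0.30341888  0.101     ]] parcel world [[ 0.45804504 -0.32970082  0.26      ]]
```

View pics/fit2.png

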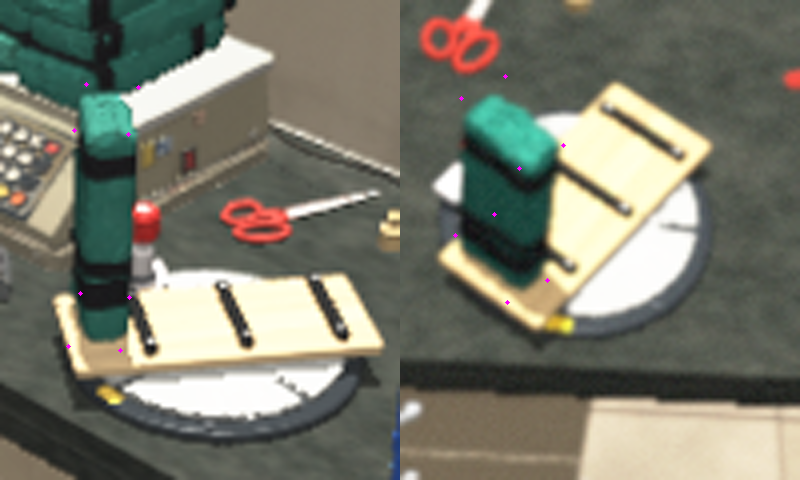

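```bash
python3 - <<'E'
from h import *
from scipy.optimize import minimize
q=np.load("q.npy");S=optics.capture("scene");P=optics.capture("top")
def inv(X):
    c,s=np.cos(q[2]),np.sin(q[2]);d=np.array(X)[:2]-q[:2];return np.round([c*d[0]+s*d[1],-s*d[0]+c*d[1],X[2]],4)
for p,u in((S,(331.5,193)),(P,(347.6,197.2))):
    R=np.array(p["R"]);dr=R.T@[(u[0]-p["cx"])/p["fx"],(u[1]-p["cy"])/p["fy"],1];C=-R.T@p["t"]
    for z in(.265,.275): print(inv(C+dr*(z-C[2])/dr[2]))
ms=[]
for p,cx in((S,331),(P,348)):
    ms.append([d for d in models.trace(p,"parcel_center") if d["box"][0]<cx<d["box"][2]][0]["region"])
def cost(v,parts=False):
    t=[]
    c,s=np.cos(v[2]),np.sin(v[2])
    sx,sy,sz=.0245,.048,.1155
    L=[]
    for r in(.012,):
        for x in(-1,1):
            for y in(-1,1):
                for z in(-1,1):
                    L+=[(x*sx,y*(sy-r),z*(sz-r)),(x*(sx-r),y*sy,z*(sz-r)),(x*(sx-r),y*(sy-r),z*sz)]
    L=np.array(L)
    X=T(q,np.c_[v[0]+c*L[:,0]-s*L[:,1],v[1]+s*L[:,0]+c*L[:,1],L[:,2]+.1595+v[3]])
    for p,m in zip((S,P),ms):
        im=np.zeros((1200,1920),np.uint8)
        cv2.fillConvexPoly(im,cv2.convexHull(((proj(p,X)*3+1)*16).astype(np.int32)),255,cv2.LINE_AA,4)
        t.append(np.abs(cv2.resize(im,(640,400),interpolation=cv2.INTER_AREA)/255.-m).sum())
    return t if parts else sum(t)
for dz in(0,.01):
  g=min(((cost([x,y,a,dz]),x,y,a) for x in np.arange(-.14,-.085,.004) for y in np.arange(-.02,.03,.004) for a in(-.2,-.1,0,.1)))
  g0=min(((cost([x,y,0,dz]),x,y) for x in np.arange(-.14,-.085,.004) for y in np.arange(-.02,.03,.004)))
  print(dz,np.round(g,3),np.round(g0,3),cost([*g[1:],dz],True))
E
```

```text
[-0.1089  0.0271  0.265 ]
[-0.113   0.0076  0.275 ]
[-0.1138  0.0162  0.265 ]
[-0.12    0.0119  0.275 ]
0 [ 1.77655e+02 -1.12000e-01  2.00000e-02 -1.00000e-01] [ 2.11522e+02 -1.12000e-01  1.60000e-02] [np.float64(92.08235294117648), np.float64(85.57254901960783)]
0.01 [ 2.24584e+02 -1.16000e-01  1.20000e-02 -1.00000e-01] [ 2.56929e+02 -1.16000e-01  1.60000e-02] [np.float64(121.56078431372549), np.float64(103.02352941176471)]
```

The parcel is at about table x −0.113, y +0.012, nearly square (the mask fit allows −0.1 rad; by eye, its top edge runs parallel to the ribs). I'll swing round at height with the tool turned so that its x is −table x and its y is +table y.

Request:
move_arm:
  series:
    - [[-0.02,-0.01,-0.03,0.17],[-0.045,-0.03,-0.02,0.02],[-0.045,-0.03,-0.02,0],[-0.045,-0.03,0,0],[-0.045,-0.03,0,0],[-0.045,-0.03,0,0],[-0.045,-0.03,0,0],[-0.045,-0.03,0,0],[-0.045,-0.03,0,0],[-0.045,-0.03,0,0],[-0.03,-0.03,0,0],[0,0,0,0]]
  gripper: 0.04

```text
t: 3.1
ee_pos: [0.4809, 0.0668, 0.3233]
eef_rot: [3.136, 0.0, 2.483]
ft_force: [-0.0, 1.0, -0.3]
gripper_width: 0.468
```

```bash
cat > st.py <<'E'
from h import *
q=np.load("q.npy");o=telemetry.get_obs();c,s=np.cos(q[2]),np.sin(q[2]);d=o["ee_pos"][:2]-q[:2]
print("t",round(o["t"],2),"table xy",np.round([c*d[0]+s*d[1],-s*d[0]+c*d[1]],4),"pos",np.round(o["ee_pos"],4),"rot",np.round(o["eef_rot"],3),"yaw err to push",round(o["eef_rot"][2]-(q[2]+np.pi),3),"q",np.round(o["q"],2),"F",np.round(o["ft_force"],1),"w",round(o["gripper_width"],2))
E
python3 st.py
```

```text
t 3.1 table xy [-0.3338  0.348 ] pos [0.4809 0.0668 0.3233] rot [3.136 0.    2.483] yaw err to push -0.008 q [-0.72  0.03  0.47  1.95 -0.02  1.16  0.67] F [-0.   1.  -0.3] w 0.47
```

Request:
move_arm:
  series:
    - [[-0.02,-0.042,0,0],[-0.02,-0.042,0,0],[-0.02,-0.042,0,0],[-0.02,-0.042,0,0],[-0.012,-0.042,0,0],[-0.012,-0.042,0,0],[-0.012,-0.042,0,0],[-0.012,-0.042,0,0],[0,0,0.035,-0.008],[0,0,0.035,0],[0,0,0,0],[0,0,0,0]]

```text
t: 4.6
ee_pos: [0.3793, -0.281, 0.253]
eef_rot: [3.131, 0.007, 2.501]
ft_force: [-0.5, -0.4, -0.5]
gripper_width: 0.467
```

```bash
python3 st.py; python3 - <<'E'
from h import *
out=[]
for n,o in(("scene",(285,135)),("top",(300,135))):
    p=optics.capture(n);out.append(cv2.resize(p["pixels"][o[1]:o[1]+130,o[0]:o[0]+130,::-1],(400,400),interpolation=cv2.INTER_CUBIC))
cv2.imwrite("pics/m1.png",np.hstack(out))
E
```

```text
t 4.6 table xy [-0.204   0.0097] pos [ 0.3793 -0.281   0.253 ] rot [3.131 0.007 2.501] yaw err to push 0.01 q [-0.34  0.09  0.92  2.08 -0.1   1.    1.56] F [-0.5 -0.4 -0.5] w 0.47
```

View pics/m1.png

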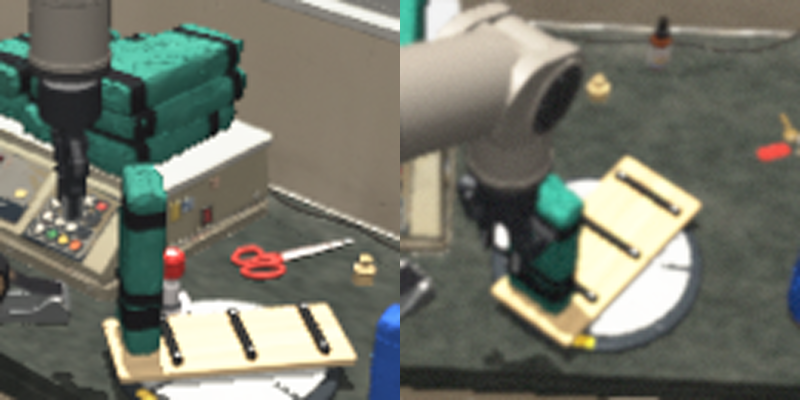

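The gripper stands behind the parcel's top on the robot side. Now I push along table +x, slowly.

Request:
move_arm:
  series:
    - [[-0.018,0.003,0,0.01],[-0.018,0,0,0],[-0.01,0,0,0],[-0.01,0,0,0],[-0.01,0,0,0],[-0.01,0,0,0],[-0.01,0,0,0]]

```text
t: 5.58
ee_pos: [0.4542, -0.3313, 0.258]
eef_rot: [3.124, 0.011, 2.494]
ft_force: [-0.2, 0.3, -0.2]
gripper_width: 0.468
```

```bash
python3 st.py
```

```text
t 5.58 table xy [-0.1139  0.0151] pos [ 0.4542 -0.3313  0.258 ] rot [3.124 0.011 2.494] yaw err to push 0.003 q [-0.19  0.31  0.88  1.9  -0.3   1.05  1.74] F [-0.2  0.3 -0.2] w 0.47
```

Request:
move_arm:
  series:
    - [[-0.01,0,0,0],[-0.01,0,0,0],[-0.01,0,0,0],[0,0,0,0]]

```text
t: 6.08
ee_pos: [0.4803, -0.3512, 0.258]
eef_rot: [3.125, 0.011, 2.494]
ft_force: [-0.5, 0.2, -0.3]
gripper_width: 0.467
```

```bash
python3 st.py; python3 - <<'E'
from h import *
out=[]
for n,o in(("scene",(285,135)),("top",(300,135))):
    p=optics.capture(n);out.append(cv2.resize(p["pixels"][o[1]:o[1]+130,o[0]:o[0]+130,::-1],(400,400),interpolation=cv2.INTER_CUBIC))
cv2.imwrite("pics/m2.png",np.hstack(out))
E
```

```text
t 6.08 table xy [-0.0811  0.015 ] pos [ 0.4803 -0.3512  0.258 ] rot [3.125 0.011 2.494] yaw err to push 0.003 q [-0.13  0.38  0.86  1.83 -0.34  1.08  1.78] F [-0.5  0.2 -0.3] w 0.47
```

View pics/m2.png

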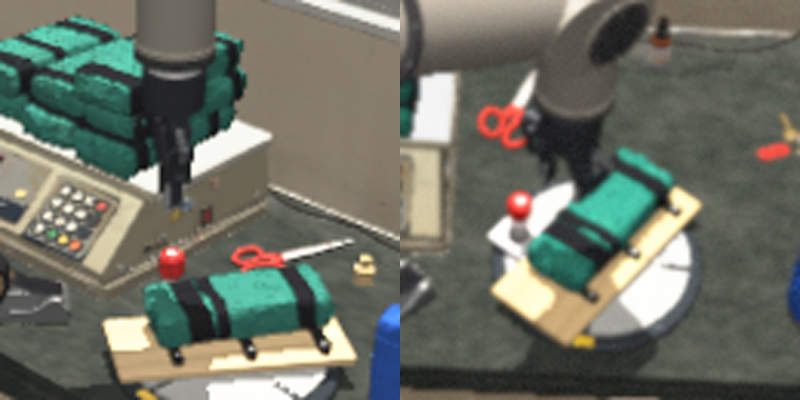

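The parcel now lies flat on all three ribs, lengthwise. I measure its offset and triangulate the knob.

```bash
cat > lay.py <<'E'
from h import *
import sys
q=np.load("q.npy");a0=float(sys.argv[1]);qt=[q[0],q[1],q[2]+a0];box=[int(x) for x in sys.argv[2:6]]  # approx green region in scene / top centres
S=optics.capture("scene");P=optics.capture("top")
ms=[]
for p,cx,cy in((S,box[0],box[1]),(P,box[2],box[3])):
    c=[d for d in models.trace(p,"parcel_center") if d["box"][0]<cx<d["box"][2] and d["box"][1]<cy<d["box"][3]]
    print([(round(d["conf"],2),d["box"]) for d in c]);ms.append(c[0]["region"] if c else None)
def cost(v):
    c,s=np.cos(v[2]),np.sin(v[2]);r=.012;L=[]
    for x in(-1,1):
        for y in(-1,1):
            for z in(-1,1):
                sx,sy,sz=.116,.048,.0245
                L+=[(x*sx,y*(sy-r),z*(sz-r)),(x*(sx-r),y*sy,z*(sz-r)),(x*(sx-r),y*(sy-r),z*sz)]
    L=np.array(L);X=T(qt,np.c_[v[0]+c*L[:,0]-s*L[:,1],v[1]+s*L[:,0]+c*L[:,1],L[:,2]+.0785]);t=0
    for p,m in zip((S,P),ms):
        if m is None: continue
        im=np.zeros((1200,1920),np.uint8)
        cv2.fillConvexPoly(im,cv2.convexHull(((proj(p,X)*3+1)*16).astype(np.int32)),255,cv2.LINE_AA,4)
        t+=np.abs(cv2.resize(im,(640,400),interpolation=cv2.INTER_AREA)/255.-m).sum()
    return t
g=min((cost([x,y,a]),x,y,a) for x in np.arange(-.04,.07,.004) for y in np.arange(-.04,.05,.004) for a in np.arange(-.2,.21,.05))
print("parcel cost,x-bed,y,yaw",round(g[0]),np.round([g[1]-.014,g[2],g[3]],3))
# knob: red blob near expected
for n,p in(("S",S),("T",P)):
    e=proj(p,T(qt,[(-.055,.095,.101)]))[0];h=cv2.cvtColor(p["pixels"],cv2.COLOR_RGB2HSV).astype(int)
    m=((h[...,0]<8)|(h[...,0]>172))&(h[...,1]>140)&(h[...,2]>80)
    yy,xx=np.mgrid[:400,:640];m&=(abs(xx-e[0])<9)&(abs(yy-e[1])<9)
    k=[xx[m].mean(),yy[m].mean()] if m.any() else None
    print(n,"knob pred",np.round(e,1),"seen",np.round(k,1) if k else None,m.sum())
    if k:
        R=np.array(p["R"]);dr=R.T@[(k[0]-p["cx"])/p["fx"],(k[1]-p["cy"])/p["fy"],1];C=-R.T@p["t"];w=C+dr*(.101-C[2])/dr[2]
        print(" at z=.101:",np.round(w,4),"nominal",np.round(T(qt,[(-.055,.095,.101)]),4))
E
python3 lay.py 0 360 232 362 208
```

```text
[(0.87, [334.2, 224.0, 393.2, 246.9])]
[(0.95, [343.1, 182.4, 390.3, 228.7])]
parcel cost,x-bed,y,yaw 216 [ 0.002  0.016 -0.   ]
S knob pred [340.3 221.4] seen [340.3 220.6] 58
 at z=.101: [ 0.5543 -0.2993  0.101 ] nominal [[ 0.5495 -0.3034  0.101 ]]
T knob pred [339.5 202.4] seen [337.8 201.7] 36
 at z=.101: [ 0.5528 -0.2963  0.101 ] nominal [[ 0.5495 -0.3034  0.101 ]]
```

The parcel sits 2 mm along and 16 mm across from the bed point, square. Both are inside tolerance. Next I go above the knob with the jaws open, turning the tool so they open along table x.

Request:
move_arm:
  series:
    - [[-0.013,0.042,0,0],[-0.013,0.042,0,0],[0,0,0,0.175],[0,0,0,0.175],[0,0,0,0.175],[0,0,0,0.175],[0,0,0,0.175],[0,0,0,0.175],[0,0,0,0.175],[0,0,0,0.175],[0,0,0,0.175],[0,0,0,0]]
  gripper: 0.0854
  grip_force: 30

```text
t: 7.88
ee_pos: [0.5528, -0.2949, 0.2617]
eef_rot: [3.13, -0.022, 0.872]
ft_force: [0.4, 0.5, -0.1]
gripper_width: 0.997
```

```bash
python3 st.py
```

```text
t 7.88 table xy [-0.0575  0.1038] pos [ 0.5528 -0.2949  0.2617] rot [ 3.13  -0.022  0.872] yaw err to push -1.619 q [-0.43  0.63  1.24  1.76 -0.66  1.22  0.3 ] F [ 0.4  0.5 -0.1] w 1.0
```

Request:
move_arm:
  series:
    - [[-0.006,0.002,0.0,-0.048],[0,0,0.04,0],[0,0,0.04,0],[0,0,0.02,0],[0,0,0,0]]

```text
t: 8.5
ee_pos: [0.5536, -0.2996, 0.1605]
eef_rot: [3.127, -0.023, 0.943]
ft_force: [0.1, -0.1, -0.5]
gripper_width: 1.001
```

```bash
python3 st.py; python3 - <<'E'
from h import *
out=[]
for n,o in(("scene",(300,160)),("top",(300,150))):
    p=optics.capture(n);out.append(cv2.resize(p["pixels"][o[1]:o[1]+100,o[0]:o[0]+100,::-1],(400,400),interpolation=cv2.INTER_CUBIC))
cv2.imwrite("pics/m3.png",np.hstack(out))
E
```

```text
t 8.5 table xy [-0.054   0.1006] pos [ 0.5536 -0.2996  0.1605] rot [ 3.127 -0.023  0.943] yaw err to push -1.548 q [-0.34  0.71  1.1   1.85 -0.76  1.05  0.44] F [ 0.1 -0.1 -0.5] w 1.0
```

View pics/m3.png

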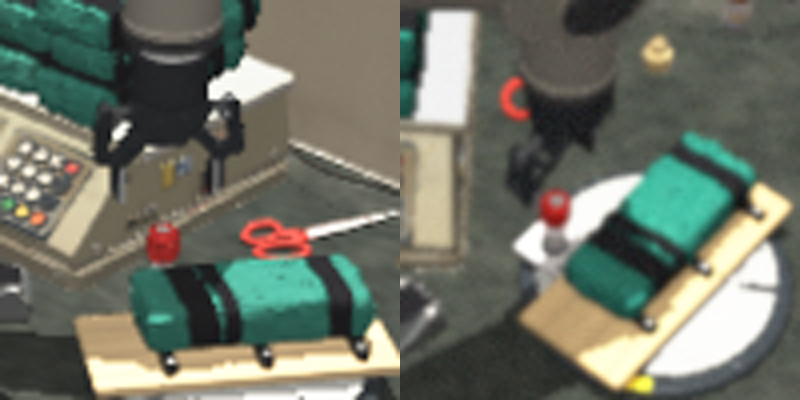

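The jaws straddle the knob (scene crop: fingers at x 118 and 220, knob at 164). I lower and close.

Request:
move_arm:
  series:
    - [[-0.003,0,0.03,0.01],[0,0,0.025,0.01],[0,0,0.0,0]]

```text
t: 8.98
ee_pos: [0.5561, -0.303, 0.1091]
eef_rot: [3.12, -0.026, 0.924]
ft_force: [-0.4, 0.6, 0.8]
gripper_width: 1.001
```

Request:
move_arm:
  series:
    - [[0,0,0,0],[0,0,0,0],[0,0,0,0],[0,0,0,0],[0,0,0,0],[0,0,0,0]]
  gripper: 0.0
  grip_force: 60

```text
t: 9.72
ee_pos: [0.5521, -0.3, 0.1116]
eef_rot: [3.13, -0.029, 0.925]
ft_force: [0.2, -0.8, -6.3]
gripper_width: 0.361
```

```bash
python3 st.py
```

```text
t 9.72 table xy [-0.055   0.0993] pos [ 0.5521 -0.3     0.1116] rot [ 3.13  -0.029  0.925] yaw err to push -1.566 q [-0.3   0.76  1.03  1.88 -0.83  0.98  0.47] F [ 0.2 -0.8 -6.3] w 0.36
```

Knob held: opening 31 mm, and the spring is pulling down with 6 N. Now I lift.

Request:
move_arm:
  series:
    - [[0,0,-0.006,0],[0,0,-0.006,0],[0,0,0,0]]

```text
t: 10.1
ee_pos: [0.5523, -0.3, 0.1244]
eef_rot: [3.13, -0.029, 0.926]
ft_force: [0.2, -0.4, -7.5]
gripper_width: 0.361
```

```bash
python3 st.py; python3 lay.py 0 360 232 362 208
```

```text
t 10.1 table xy [-0.0548  0.0994] pos [ 0.5523 -0.3     0.1244] rot [ 3.13  -0.029  0.926] yaw err to push -1.565 q [-0.31  0.75  1.05  1.87 -0.81  1.    0.46] F [ 0.2 -0.4 -7.5] w 0.36
[(0.98, [331.8, 223.4, 392.5, 246.5])]
[(0.43, [327.1, 194.6, 395.9, 245.9])]
parcel cost,x-bed,y,yaw 2060 [-0.014 -0.024 -0.05 ]
S knob pred [340.3 221.4] seen [340.9 217.8] 56
 at z=.101: [ 0.5733 -0.2861  0.101 ] nominal [[ 0.5495 -0.3034  0.101 ]]
T knob pred [339.5 202.4] seen [340.6 199.7] 20
 at z=.101: [ 0.5636 -0.3073  0.101 ] nominal [[ 0.5495 -0.3034  0.101 ]]
```

The lift is about 12 mm (7.5 N on the spring line). I begin the anticlockwise turn along the arc, turning the tool with it.

Request:
move_arm:
  series:
    - [[-0.0023,-0.0038,0,-0.04],[-0.0047,-0.0074,0,-0.08],[-0.0047,-0.0074,0,-0.08],[-0.0047,-0.0074,0,-0.08],[-0.0047,-0.0074,0,-0.08],[-0.0023,-0.0038,0,-0.04]]

```text
t: 11.05
ee_pos: [0.5071, -0.3027, 0.1214]
eef_rot: [3.122, -0.023, 1.338]
ft_force: [1.0, -2.1, -6.4]
gripper_width: 0.364
```

```bash
cat > arc.py <<'E'
from h import *
o=telemetry.get_obs();e=o["ee_pos"];C=np.array([.5367,-.411]);d=e[:2]-C
a=np.arctan2(d[1],d[0])-np.arctan2(.111,.0153)
print("t",round(o["t"],2),"angle",round(a,4),"rad",round(np.hypot(*d),4),"yawturn",round(o["eef_rot"][2]-.926,3),"z",round(e[2],4),"rp",np.round(o["eef_rot"][:2],3),"F",np.round(o["ft_force"],1),"w",round(o["gripper_width"],3),"q",np.round(o["q"],2))
E
python3 arc.py
```

```text
t 11.05 angle 0.4039 rad 0.1122 yawturn 0.412 z 0.1214 rp [ 3.122 -0.023] F [ 1.  -2.1 -6.4] w 0.364 q [-0.26  0.64  0.97  1.96 -0.72  0.91  0.86]
```

Request:
move_arm:
  series:
    - [[-0.0024,-0.0038,-0.003,-0.04],[-0.0047,-0.0074,-0.001,-0.08],[-0.0047,-0.0074,-0.0005,-0.08],[-0.0047,-0.0074,-0.0005,-0.08],[-0.0047,-0.0074,-0.0005,-0.08],[-0.0023,-0.0038,-0.0005,-0.04]]

```text
t: 11.8
ee_pos: [0.4663, -0.3238, 0.1264]
eef_rot: [3.116, -0.014, 1.755]
ft_force: [3.0, -0.2, -9.5]
gripper_width: 0.364
```

```bash
python3 arc.py
```

```text
t 11.8 angle 0.8162 rad 0.112 yawturn 0.829 z 0.1264 rp [ 3.116 -0.014] F [ 3.  -0.2 -9.5] w 0.364 q [-0.16  0.55  0.88  2.   -0.61  0.86  1.25]
```

Request:
move_arm:
  series:
    - [[-0.0024,-0.0038,0.001,-0.04],[-0.0047,-0.0074,0,-0.08],[-0.0047,-0.0074,0,-0.08],[-0.0047,-0.0074,0,-0.08],[-0.0047,-0.0074,0,-0.08],[-0.0023,-0.0038,0,-0.04]]

```text
t: 12.55
ee_pos: [0.4377, -0.3595, 0.1244]
eef_rot: [3.114, -0.004, 2.172]
ft_force: [4.3, 0.7, -7.3]
gripper_width: 0.36
```

```bash
python3 arc.py
```

```text
t 12.55 angle 1.2283 rad 0.1116 yawturn 1.246 z 0.1244 rp [ 3.114 -0.004] F [ 4.3  0.7 -7.3] w 0.36 q [-0.    0.51  0.77  2.   -0.52  0.83  1.67]
```

Request:
move_arm:
  series:
    - [[-0.0024,-0.0038,0,-0.04],[-0.0047,-0.0074,0,-0.08],[-0.0047,-0.0074,0,-0.08],[-0.0035,-0.0055,0,-0.06],[-0.0013,-0.0021,0,-0.02],[0,0,0,0]]

```text
t: 13.3
ee_pos: [0.4275, -0.3902, 0.1239]
eef_rot: [3.115, 0.003, 2.462]
ft_force: [3.8, 0.7, -7.1]
gripper_width: 0.357
```

```bash
python3 arc.py;python3 lay.py 1.53 340 225 350 215; python3 - <<'E'
from h import *
out=[]
for n,o in(("scene",(300,160)),("top",(310,160))):
    p=optics.capture(n);out.append(cv2.resize(p["pixels"][o[1]:o[1]+110,o[0]:o[0]+100,::-1],(400,440),interpolation=cv2.INTER_CUBIC))
cv2.imwrite("pics/m4.png",np.hstack(out))
E
```

```text
t 13.3 angle 1.5196 rad 0.1111 yawturn 1.536 z 0.1239 rp [3.115e+00 3.000e-03] F [ 3.8  0.7 -7.1] w 0.357 q [ 0.11  0.5   0.69  1.97 -0.47  0.83  1.96]
[]
[(0.94, [334.8, 186.3, 389.6, 233.9])]
parcel cost,x-bed,y,yaw 733 [ 0.006  0.012 -0.   ]
S knob pred [337.3 241.6] seen [333.9 236.7] 12
 at z=.101: [ 0.4447 -0.3619  0.101 ] nominal [[ 0.4274 -0.3941  0.101 ]]
T knob pred [361.4 228.3] seen [359.4 226. ] 34
 at z=.101: [ 0.4379 -0.3858  0.101 ] nominal [[ 0.4274 -0.3941  0.101 ]]
```

View pics/m4.png

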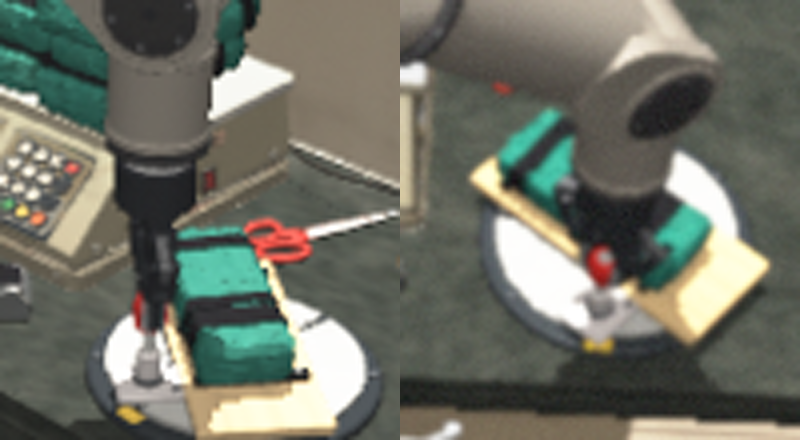

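The table is round to about 1.52 rad with the parcel riding along, and the knob is just short of the yellow tab (top crop 597,345). I lower the pin onto the plate, then creep on.

Request:
move_arm:
  series:
    - [[0,0,0.002,0],[0,0,0.002,0],[0,0,0,0]]

```text
t: 13.98
ee_pos: [0.4276, -0.3899, 0.1196]
eef_rot: [3.115, 0.002, 2.462]
ft_force: [2.2, -0.5, -7.0]
gripper_width: 0.362
```

```bash
python3 arc.py
```

```text
t 13.97 angle 1.5169 rad 0.1111 yawturn 1.536 z 0.1196 rp [3.115e+00 2.000e-03] F [ 2.2 -0.5 -7. ] w 0.362 q [ 0.12  0.51  0.68  1.97 -0.47  0.82  1.96]
```

Request:
move_arm:
  series:
    - [[0,0,0.002,0],[-0.0013,-0.0021,0.0005,-0.02],[0,0,0,0]]

```text
t: 14.35
ee_pos: [0.4272, -0.3925, 0.1173]
eef_rot: [3.115, 0.003, 2.483]
ft_force: [2.3, -1.1, -6.9]
gripper_width: 0.358
```

```bash
python3 arc.py
```

```text
t 14.35 angle 1.5408 rad 0.1111 yawturn 1.557 z 0.1173 rp [3.115e+00 3.000e-03] F [ 2.3 -1.1 -6.9] w 0.358 q [ 0.13  0.51  0.67  1.97 -0.47  0.82  1.99]
```

Request:
move_arm:
  series:
    - [[-0.0013,-0.0021,0.001,-0.02],[0,0,0.001,0],[0,0,0,0]]

```text
t: 14.72
ee_pos: [0.4269, -0.3949, 0.1148]
eef_rot: [3.115, 0.003, 2.505]
ft_force: [1.9, 1.2, -5.7]
gripper_width: 0.359
```

```bash
python3 arc.py
```

```text
t 14.72 angle 1.5618 rad 0.111 yawturn 1.579 z 0.1148 rp [3.115e+00 3.000e-03] F [ 1.9  1.2 -5.7] w 0.359 q [ 0.14  0.52  0.67  1.96 -0.47  0.82  2.01]
```

The force still follows the spring and z keeps dropping, so the pin is entering the notch. I lower further.

Request:
move_arm:
  series:
    - [[0,0,0.002,0],[0,0,0.002,0],[0,0,0,0]]

```text
t: 15.1
ee_pos: [0.427, -0.3951, 0.1113]
eef_rot: [3.115, 0.004, 2.505]
ft_force: [-0.8, 1.9, -0.2]
gripper_width: 0.356
```

```bash
python3 arc.py
```

```text
t 15.1 angle 1.5643 rad 0.1109 yawturn 1.579 z 0.1113 rp [3.115 0.004] F [-0.8  1.9 -0.2] w 0.356 q [ 0.14  0.52  0.66  1.96 -0.48  0.81  2.02]
```

Request:
move_arm:
  series:
    - [[0,0,0,0],[0,0,0,0],[0,0,0,0],[0,0,0,0]]
  gripper: 0.0854

```text
t: 15.6
ee_pos: [0.4274, -0.3958, 0.1118]
eef_rot: [3.114, 0.005, 2.504]
ft_force: [-1.1, -0.4, -0.4]
gripper_width: 0.997
```

Request:
move_arm:
  series:
    - [[0,0,-0.03,0],[0,0,-0.05,0],[0,0,-0.05,0],[0.03,0,-0.05,0],[0.05,0,0,0],[0.05,0,0,0],[0.05,0,0,0],[0,0,0,0]]

```text
t: 16.6
ee_pos: [0.2751, -0.2899, 0.2957]
eef_rot: [3.112, 0.007, 2.503]
ft_force: [0.1, -0.3, 0.7]
gripper_width: 1.001
```

```bash
python3 arc.py;python3 lay.py 1.5708 360 232 360 210; python3 - <<'E'
from h import *
out=[]
for n,o in(("scene",(300,160)),("top",(310,160))):
    p=optics.capture(n);out.append(cv2.resize(p["pixels"][o[1]:o[1]+110,o[0]:o[0]+100,::-1],(400,440),interpolation=cv2.INTER_CUBIC))
cv2.imwrite("pics/m5.png",np.hstack(out))
E
```

```text
t 16.6 angle 1.2742 rad 0.2882 yawturn 1.577 z 0.2957 rp [3.112 0.007] F [ 0.1 -0.3  0.7] w 1.001 q [-0.2  -0.21  0.78  2.15  0.13  1.13  1.45]
[(0.76, [340.9, 218.0, 373.8, 256.8])]
[(0.89, [350.6, 194.0, 389.6, 230.6])]
parcel cost,x-bed,y,yaw 588 [ 0.006  0.012 -0.   ]
S knob pred [338.1 242.1] seen [338.3 241.5] 63
 at z=.101: [ 0.4305 -0.3964  0.101 ] nominal [[ 0.4268 -0.3985  0.101 ]]
T knob pred [362.5 228.5] seen [362.2 227.5] 48
 at z=.101: [ 0.4313 -0.397   0.101 ] nominal [[ 0.4268 -0.3985  0.101 ]]
```

View pics/m5.png

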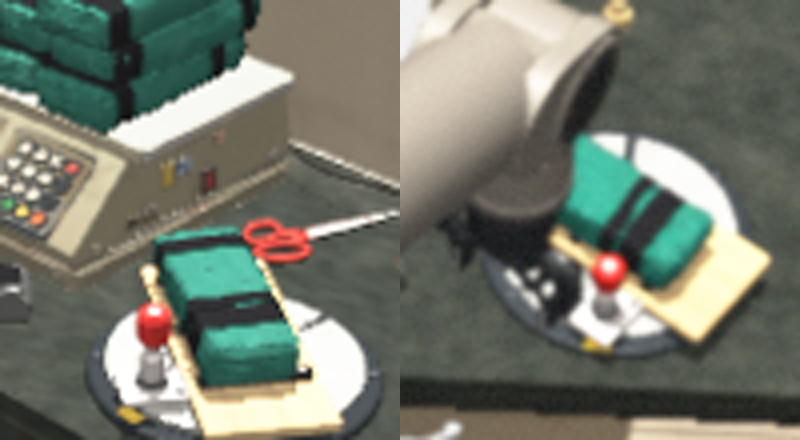

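The knob stands by the yellow tab at the same apparent height it had when home at the start. I clear the arm for a final unobstructed fit.

Request:
move_arm:
  series:
    - [[0,0.05,0,0],[0,0.05,0,0],[0,0.05,0,0],[0,0.05,0,0],[0,0.05,0,0],[0,0.05,0,0],[0,0,0,0],[0,0,0,0]]

```text
t: 17.9
ee_pos: [0.4668, -0.0456, 0.2946]
eef_rot: [3.135, -0.004, 2.497]
ft_force: [-0.3, -0.0, -0.5]
gripper_width: 1.003
```

```bash
python3 arc.py;python3 lay.py 1.5708 360 232 360 210; python3 - <<'E'
from h import *
for n in("scene","top"):
    p=optics.capture(n)
    for k in["tape_center","film_center","mug_center"]: print(n,k,[(round(d["conf"],2),[int(x) for x in d["box"]]) for d in models.trace(p,k)][:2])
    o=(240,150);cv2.imwrite(f"pics/f{n}.png",cv2.resize(p["pixels"][o[1]:o[1]+130,o[0]:o[0]+180,::-1],(540,390)))
a=[cv2.imread(f"pics/f{n}.png") for n in("scene","top")];cv2.imwrite("pics/end.png",cv2.resize(np.hstack(a),(800,289)))
E
```

```text
t 17.9 angle 0.326 rad 0.372 yawturn 1.571 z 0.2946 rp [ 3.135 -0.004] F [-0.3 -0.  -0.5] w 1.003 q [-0.44  0.03  0.42  2.02 -0.02  1.1   0.91]
[(0.75, [336.9, 216.8, 373.9, 257.4])]
[(0.59, [334.1, 187.5, 389.8, 233.4])]
parcel cost,x-bed,y,yaw 122 [ 0.002  0.012 -0.   ]
S knob pred [338.1 242.1] seen [338.3 241.5] 63
 at z=.101: [ 0.4305 -0.3964  0.101 ] nominal [[ 0.4268 -0.3985  0.101 ]]
T knob pred [362.5 228.5] seen [362.1 227.6] 46
 at z=.101: [ 0.431  -0.3969  0.101 ] nominal [[ 0.4268 -0.3985  0.101 ]]
scene tape_center [(0.88, [265, 215, 310, 239])]
scene film_center [(0.68, [244, 198, 271, 226])]
scene mug_center [(0.93, [216, 184, 235, 209])]
top tape_center [(0.84, [273, 219, 310, 253])]
top film_center []
top mug_center [(0.83, [181, 211, 206, 241]), (0.68, [330, 192, 399, 251])]
```

View pics/end.png

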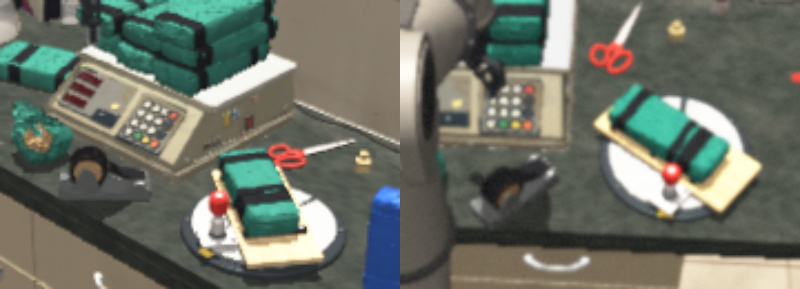

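The parcel lies flat and lengthwise, about 2 mm along and 12 mm across from the bed point. The knob is home at the yellow mark, the bystanders have not moved, and the arm is clear. I hand in.

```bash
python3 -c "
from cell import job;print(job.close_job())"
```

```text
the job is handed in; nothing more can be done
None
```

I tipped the parcel over the first rib with the table still locked. Then I gripped the red knob, lifted the plunger about 12 mm, turned the table anticlockwise to the yellow-marked notch and let the plunger drop in. I handed in at about 18 s of the 43 s allowed; the hand-in reports no verdict.

**Last checks:**
- **Parcel:** it lies lengthwise on the ribs, about 2 mm along and 12 mm across from the bed point, with no measurable twist. I judged that it is flat only by eye from the pictures.
- **Plunger:** the spring load had fallen to zero at the height where I first gripped the knob. The knob also sits within a pixel of its predicted home position in both views. The joint values themselves cannot be read, so this is indirect.
- **Bystanders:** the tape dispenser's outline is unchanged within 2 pixels in both views. The film ball and mug are unchanged within 3 pixels in the scene view.
- **Robot:** it ended clear of everything.

**Disagreements:**
- The final knob position comes out about 4 mm from my turntable fit, most likely an offset in that fit.
- The detector missed the film ball in the last top view, where the arm hid it. It also reported a low-confidence false mug on the turntable.

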